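# Seat the spice ledge and hold the hidden bolt head

### The arm

A 6-joint arm with a two-finger parallel gripper is mounted at the origin on a cart in front of the work surface, level with it; the furniture and walls round the work are solid. World frame = base frame: x ahead of the robot, y to its left, z up, the work surface at z = 0. Lengths are in m, angles in rad, forces in N, time in s.
With the tool pointing down it reaches from about 0.35 to 0.975 m from the base axis. Payload 4.9 kg.
Tool frame: the origin (TCP) lies midway between the tips of the shut fingers; the grasp point (between the pads) lies 19 mm behind it; z points along the fingers, y is the line along which they close (so a half turn about z gives the same grasp; the last joint's range is limited). The gripper opens to 85 mm and grips with 20 to 120 N. Pads are 22 mm wide; open, the fingers measure 114 mm over their backs; the gripper's body (76 mm by 85 mm) begins 54 mm behind the grasp point. The pads swing forward as they close: fully open they stand 13 mm farther back than shut.
Start: joints at [1.117, 0.053, 1.613, -0, 1.476, -0.119], TCP at [0.205, 0.59, 0.231] pointing down, gripper open.
Joint ranges: [-3.01, 3.01], [-1.01, 2.22], [0.06, 2.58], [-1.02, 4.17], [0.09, 2.62], [-3.14, 3.14]. Speed limits (rad/s): [2.57, 2.57, 3.14, 3.14, 3.14, 3.14].

### API

Orientations are given as a unit quaternion [w, x, y, z].
In Python, from plant import state, grab_frame, job_done, cut_out, place_of gives the robot as it stands.
- The arm moves only by the tool jog_arm, never from a script. Its argument "motion" is text: rows parted by semicolons, each of 7 numbers parted by spaces: the opening in per cent of the stroke, from 0 (shut) to 100 (fully open), then the shift along the tool's x, y, z as a fraction of full scale, then the turn, a rotation vector about the tool's x, y, z as a fraction of full scale. A call has exactly 5 rows; each row is the pose to reach, as a shift and turn from the pose commanded when the call began, along the tool's axes at that moment; what a row does not reach only later rows make up. Full scale, the value 1, is 50 cm for a shift and 1.5 rad for a turn. A row lasts 1/8 s, in which the tool goes at most 62.5 mm and 10.7 degrees, less where a joint would pass 70% of its speed; a pose out of reach is approached as far as the arm can. A call with a number of a shift or a turn outside -1 to 1 is refused whole. A call with a gripper value outside its range is refused whole. The fingers move at their own pace and stop on an object; the grip force is fixed at half the most. Time passes only in rows, so rows that repeat a pose let the fingers close, or fill a call up. It gives the time, the measured TCP pose, the force, the opening and the grip force at its end, in the units of the state.
- state(): the state, without advancing time (a new reading comes with each control period).
- grab_frame(name): name is "scene" or "top" or "wrist"; returns a dict with "color" (384x512x3 uint8, red, green, blue), "range_z" (384x512 float32, m along the optical axis (not along the pixel's ray), 0 where there is no reading), "intrinsics" (3x3 intrinsics, pixels), "k1" (the pictures are not rectified: a ray, as slopes to the right and down, at radius r is drawn at 1 + k1 r^2 times it, then the intrinsics apply), "world_from_camera" (4x4, takes a point from camera to world coordinates). Camera axes: x right, y up, looking along -z (the intrinsics and any distortion apply to the point x, -y, -z); pixel columns grow to the right and rows downward; lengths in m; the calibration is good to about 2 mm. A picture is of the moment at which its call begins.
- job_done(): hands the job in; it is judged then, once.
Trained networks look in the newest picture that a camera, given by its name, has taken for a name from the list of things; names that differ only in an ending like _2 or _b are one class to them, and where a whole thing is asked for, a point or a joint stands for the part that bears it (a point fixed in the world has none). Each returns a list of dicts, best first, with "p" (0 to 1); they miss things now and then, are a little off and sometimes report something else, mostly with a low value. They report only what shows in the picture. A call takes as long as a camera call. They do not tell look-alikes from the thing itself.
- cut_out(camera, thing): "pixels" (384x512 bool, what is visible of it).
- place_of(camera, thing): "at" ([x, y, z] in m, in world coordinates, good to about 4 mm: a listed point, or the origin of a listed thing).
The state is a dict: "time": time; "joint_pos": joint angles; "joint_vel": joint speeds; "joint_efforts": joint torques, N m; "tool_pos": TCP position; "tool_rot": TCP orientation; "contact_force": force on the tool from outside, world axes, zero at the start; "ft_torque": the same for the moment, N m; "gripper_width": opening from 0.0 (shut) to 1.0 (fully open); "grasp_force": force on a finger pad.
Only numpy, scipy, OpenCV 4.12 (cv2) and the standard library are available. Lean on these libraries where they do the work, as an engineer would, in place of code of your own. Each camera call takes 0.05 s, during which the arm holds its last target. There are 200 camera calls.

### The job

Help me put up this spice rack: first lay the loose wooden ledge flat on the dark seat block, flush with it all round, and let go of it. Then reach down into the gap behind the steel bracket, take the brass bolt head hidden there in the fingers, bring it upright and keep it firmly gripped so that it cannot turn while I do up the nut; finish while holding it like that. Leave the other things on the worktop where they are.

Things in the scene. Friction and masses are not known exactly. Their poses are not given: they have to be found in the camera images.
- ledge_grip (a point): Loose pale wooden ledge: flat board 80 (x) x 110 (y) x 10 mm with an upright divider rib over its middle, 60 (x) x 12 (y), top 45 mm above the underside; 0.1 to 0.21 kg. The point lies in the rib on the ledge's vertical centre line, 33 mm above its underside; x along the rib, z up. Starts flat on the worktop; the same after half a turn. Grip the rib across its 12 mm.
- seat (a point): Centre of the top face of the dark wooden seat block, 80 (x) x 110 (y) mm like the ledge, 55 mm above the worktop, no lip or pin; x and y along its sides, z up. Part of the fixture, at its x 0, y +60 mm.
- fixture: Rack end fixed on the worktop, origin at worktop height; x front to back, y left, z up. White base x -70..85, y -125..125 mm, 10 thick. Seat block on the left. On the right a steel bracket plate, x 7.5..12.5, y -120..-20, top z 110; behind it a wooden backing board, x 69..81, same y and top. Gap 56 mm, open above and at its ends; in it the bolt head at x 41, y -70, z 80 mm.
- bolt_head (a point): Centre of the brass hammer head of the clamp bolt, in the gap behind the bracket, 80 mm above the worktop: a bar 18 mm along the bolt (x, front to back, same way as the fixture's x), 12 thick (y), 44 long (z; straight up when the head is upright), turning about x through this point. A 10 mm round shaft joins it from the bracket in front.
- clamp_bolt (a joint): Turn of the bolt: 0 = head and red pointer upright, positive = top leans right (-y). A spring (0.15 N m/rad) makes it lean about 0.4 rad and turns it back if let go; stops at +-0.7. Closing level parallel fingers on the bar across its thickness squares it upright. The red pointer (26 mm) by the nut on the bracket's front shows the angle.
- jam_jar: Bystander: glass jam jar with white lid, 66 mm across, 87 mm tall; origin at its underside's centre. Loose.
- lime: Bystander: green lime, 52x43x42 mm; origin at its underside's centre. Loose.
- cork_jar: Bystander: small glass jar with a cork stopper, 52 mm across, 70 mm tall; origin at its underside's centre. Loose.
- spice_jar: Bystander: small spice jar with black cap, 41 mm across, 105 mm tall; origin at its underside's centre. Loose.
Things that resemble listed ones, but are neither listed nor needed, are in the scene too. There is more than one size of the part that bears ledge_grip; the job needs the larger.

How it is judged:
By the outcome, as a careful person would: the job done as asked, in the order asked, and still so for the second after the job is handed in, while the arm keeps its last pose, push and grip.
It also fails if it takes over 48 s, if anything falls off the work surface, if the arm or the gripper's body presses on something with over 40 N, if the wrist force passes 120 N, or if a joint passes its speed limit or range.

## Working session

There is one attempt and no reset: what is moved stays moved. The work goes in short steps, Python scripts to look and compute and a tool call to move; the robot and the scene stay as the last step left them, time stands still between calls to the robot, and variables do not carry over. Pictures are saved under pics/ and viewed, at most 10 in all, crops included, and the job is handed in when it is done.

Besides the shell and the picture viewer there is one more tool, called after "Emit:" as a command line: name --argument value ..., lists and objects as JSON in quotes. jog_arm: Moves the arm, as the interface text tells. Shift numbers are shares of 50 cm and turn numbers shares of 1.5 rad, none past 1 either way. Its arguments: {"type":"object","properties":{"motion":{"type":"string"}},"required":["motion"]}

```bash
mkdir -p pics; cat > h.py <<'E'
import numpy as np,cv2
from plant import *
from scipy.spatial.transform import Rotation as R
def rot():
    q=state()["tool_rot"]; return R.from_quat([q[1],q[2],q[3],q[0]])
def cloud(f):
    z=f["range_z"];K=f["intrinsics"];h,w=z.shape
    u,v=np.meshgrid(np.arange(w),np.arange(h))
    d=np.stack([(u-K[0,2])/K[0,0],(v-K[1,2])/K[1,1]],-1); s=d.copy()
    for _ in range(10): s=d/(1+f["k1"]*(s**2).sum(-1,keepdims=True))
    P=np.stack([s[...,0]*z,-s[...,1]*z,-z],-1); T=f["world_from_camera"]
    W=P@T[:3,:3].T+T[:3,3]; W[z<=0]=np.nan; return W
def save(f,n): cv2.imwrite(f"pics/{n}.png",f["color"][...,::-1])
E
python3 - <<'E'
from h import *
np.set_printoptions(precision=4,suppress=True)
ims=[]
for c in("scene","top"):
    f=grab_frame(c);ims.append(f["color"]);np.save(f"{c}_W.npy",cloud(f));np.save(f"{c}_c.npy",f["color"])
    for t in("ledge_grip","seat","fixture","bolt_head","jam_jar","lime","cork_jar","spice_jar"):
        print(c,t,[(np.round(d["at"],3),round(d["p"],2)) for d in place_of(c,t)[:3]])
    print(f["world_from_camera"][:3])
    save(f,c)
s=state();print(s)
E
```

```text
scene ledge_grip [(array([ 0.452, -0.279,  0.02 ]), 0.7), (array([ 0.44 , -0.128,  0.031]), 0.69)]
scene seat [(array([0.461, 0.212, 0.056]), 0.66)]
scene fixture [(array([0.461, 0.153, 0.001]), 0.58)]
scene bolt_head [(array([0.498, 0.08 , 0.083]), 0.59)]
scene jam_jar [(array([ 0.48 , -0.463,  0.002]), 0.97)]
scene lime [(array([ 0.647, -0.092, -0.   ]), 0.72), (array([ 0.378, -0.528,  0.   ]), 0.57)]
scene cork_jar [(array([ 0.645, -0.091, -0.   ]), 0.63)]
scene spice_jar [(array([ 0.643,  0.359, -0.003]), 0.72)]
[[ 0.5329  0.6176 -0.5785 -0.4464]
 [-0.8462  0.392  -0.3611 -0.6745]
 [ 0.0038  0.6819  0.7315  1.3012]]
top ledge_grip [(array([ 0.441, -0.13 ,  0.029]), 0.62), (array([ 0.462, -0.276,  0.022]), 0.47)]
top seat [(array([0.461, 0.205, 0.058]), 0.96)]
top fixture [(array([0.46 , 0.155, 0.002]), 0.9)]
top bolt_head [(array([0.498, 0.077, 0.084]), 0.46), (array([ 0.649, -0.092,  0.   ]), 0.44)]
top jam_jar [(array([ 0.477, -0.462, -0.002]), 0.86)]
top lime [(array([ 0.379, -0.525,  0.007]), 0.65)]
top cork_jar [(array([ 0.65 , -0.093, -0.   ]), 0.48)]
top spice_jar []
[[ 0.1424  0.7721 -0.6193 -0.625 ]
 [-0.9897  0.1212 -0.0763 -0.2224]
 [ 0.0162  0.6238  0.7814  1.5373]]
{'time': 0.9, 'joint_pos': array([ 1.117 ,  0.0527,  1.6129, -0.    ,  1.476 , -0.119 ]), 'joint_vel': array([-0.0004,  0.001 , -0.0005, -0.0008,  0.0011, -0.0018]), 'joint_efforts': array([  0.0006, -39.369 , -37.0464,  -0.0002,   0.0003,  -0.    ]), 'tool_pos': array([0.2054, 0.5903, 0.2313]), 'tool_rot': array([0.    , 0.1666, 0.986 , 0.    ]), 'contact_force': array([0.0571, 0.4065, 0.2153]), 'ft_torque': array([-0.0471, -0.0393,  0.0503]), 'grasp_force': 0.0, 'gripper_width': 1.0031884551573165}
```

View pics/scene.png

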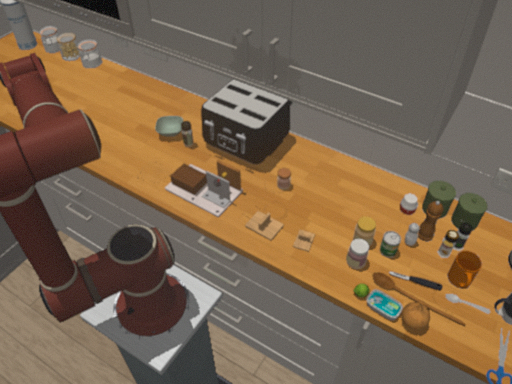

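View pics/top.png

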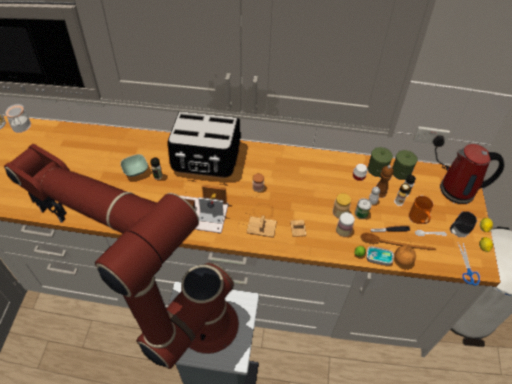

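The scene picture shows the big ledge at about (265,225), with a smaller look-alike at (304,240). The fixture is at (205,190) with the seat on its left. The network positions agree: larger ledge about (0.44,-0.13), fixture about (0.46,0.154). I'll move towards the fixture first.

Emit:
jog_arm --motion "100 -0.478 -0.342 -0.14 0 0 -0.223;100 -0.478 -0.342 -0.14 0 0 -0.223;100 -0.478 -0.342 -0.14 0 0 -0.223;100 -0.478 -0.342 -0.14 0 0 -0.223;100 -0.478 -0.342 -0.14 0 0 -0.223"

```text
time: 1.52
tool_pos: [0.3759, 0.3484, 0.3022]
tool_rot: [0.001, 0.0, 1.0, 0.0]
contact_force: [0.2, 0.1, 0.9]
gripper_width: 1.002
grasp_force: 0.0
```

```bash
cat >> h.py <<'E'
np.set_printoptions(precision=4,suppress=True)
def go(p,yaw=0.,tcp=None):
    """fractions to reach world p, tool down, tool y along world yaw+90deg (x tool=-(cos yaw,sin yaw))"""
    r=rot(); s=state()
    T=R.from_euler('z',yaw)*R.from_quat([0,1,0,0])
    print("shift",r.inv().apply(np.array(p)-s["tool_pos"])/.5,"turn",(r.inv()*T).as_rotvec()/1.5,"dist",np.linalg.norm(p-s["tool_pos"]))
E
python3 - <<'E'
from h import *
s=state();print(s["time"],s["tool_pos"],s["tool_rot"])
f=grab_frame("wrist");save(f,"w1");print(f["world_from_camera"],f["intrinsics"])
print(place_of("wrist","fixture"),place_of("wrist","seat"),place_of("wrist","bolt_head"))
go([.45,.1,.33]);go([.40,-.13,.28])
E
```

```text
1.525 [0.3759 0.3484 0.3022] [0.0006 0.0004 1.     0.0003]
[[ 0.0016 -0.9597 -0.281   0.3045]
 [ 1.      0.0021 -0.0014  0.3491]
 [ 0.0019 -0.281   0.9597  0.4447]
 [ 0.      0.      0.      1.    ]] [[306.8707   0.     257.2787]
 [  0.     306.8707 187.2759]
 [  0.       0.       1.    ]]
[{'at': [0.4606, 0.1469, -0.0013], 'p': 0.88}] [{'at': [0.4561, 0.2095, 0.0576], 'p': 0.63}] [{'at': [0.4987, 0.0793, 0.0763], 'p': 0.69}]
shift [-0.1505 -0.4993 -0.057 ] turn [ 0.0006  0.0003 -0.0016] dist 0.2623088179969493
shift [-0.0515 -0.9597  0.0425] turn [ 0.0006  0.0003 -0.0016] dist 0.48099014299700954
```

Emit:
jog_arm --motion "100 -0.04 -0.4 0 0 0 0;100 -0.04 -0.4 0 0 0 0;100 -0.04 -0.4 0 0 0 0;100 -0.04 -0.4 0 0 0 0;100 -0.04 -0.4 0 0 0 0"

```text
time: 2.35
tool_pos: [0.3946, 0.1508, 0.301]
tool_rot: [-0.0, 0.0, 1.0, 0.0]
contact_force: [-0.1, 0.5, 0.1]
gripper_width: 0.999
grasp_force: 0.0
```

```bash
python3 - <<'E'
from h import *
s=state();print(s["time"],s["tool_pos"])
f=grab_frame("wrist");save(f,"w2");np.save("w2.npy",cloud(f))
for t in("fixture","seat","bolt_head"):print(t,place_of("wrist",t))
W=cloud(f)
def rect(m,n):
    P=W[m][:,:2]; r=cv2.minAreaRect((P*1000).astype(np.float32));print(n,m.sum(),r,np.median(W[m],0))
near=(abs(W[...,0]-.46)<.13)&(abs(W[...,1]-.15)<.16)
z=W[...,2]
for lo,hi,n in((.006,.015,"base"),(.049,.061,"seat"),(.104,.116,"plates"),(.07,.1,"bolt")): rect(near&(z>lo)&(z<hi),n)
E
```

```text
2.35 [0.3946 0.1508 0.301 ]
fixture [{'at': [0.461, 0.1502, 0.0], 'p': 0.72}]
seat [{'at': [0.4603, 0.2058, 0.06], 'p': 0.8}]
bolt_head [{'at': [0.499, 0.0809, 0.0773], 'p': 0.66}]
base 8185 ((467.83843994140625, 152.36651611328125), (250.6646270751953, 155.30886840820312), 89.26310729980469) [0.4265 0.1396 0.0101]
seat 5048 ((474.1881103515625, 149.42669677734375), (101.25232696533203, 252.51666259765625), 12.52541446685791) [0.4616 0.2072 0.055 ]
plates 1133 ((501.2978210449219, 82.2081069946289), (99.230224609375, 74.61222076416016), 89.15428161621094) [0.5283 0.0828 0.109 ]
bolt 1969 ((492.4947509765625, 82.63260650634766), (105.1702651977539, 79.03021240234375), 84.69615936279297) [0.4962 0.0838 0.0863]
```

View pics/w2.png

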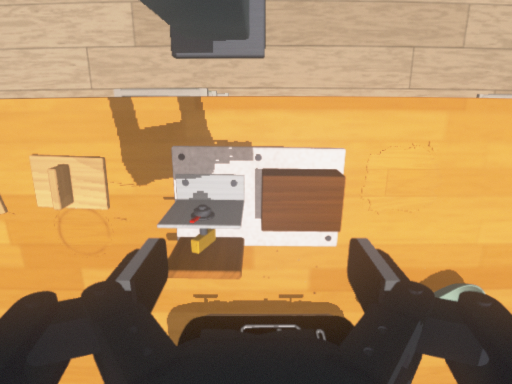

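Emit:
jog_arm --motion "100 0.01 -0.562 0.08 0 0 0;100 0.01 -0.562 0.08 0 0 0;100 0.01 -0.562 0.08 0 0 0;100 0.01 -0.562 0.08 0 0 0;100 0.01 -0.562 0.08 0 0 0"

```text
time: 3.18
tool_pos: [0.3897, -0.1322, 0.2607]
tool_rot: [-0.0, 0.0, 1.0, 0.0]
contact_force: [-0.1, 0.8, -0.3]
gripper_width: 1.0
grasp_force: 0.0
```

```bash
python3 - <<'E'
from h import *
def rect(W,m,n):
    m=cv2.morphologyEx(m.astype(np.uint8),cv2.MORPH_OPEN,np.ones((3,3)))>0
    P=W[m][:,:2]; r=cv2.minAreaRect((P*1000).astype(np.float32));print(n,m.sum(),r,np.median(W[m],0))
W=np.load("w2.npy");z=W[...,2]
rect(W,(abs(z-.055)<.003)&(abs(W[...,0]-.46)<.06)&(abs(W[...,1]-.212)<.066),"seat")
s=state();print(s["time"],s["tool_pos"])
f=grab_frame("wrist");save(f,"w3");W=cloud(f);z=W[...,2];np.save("w3.npy",W)
n=(abs(W[...,0]-.44)<.1)&(abs(W[...,1]+.13)<.085)
rect(W,n&(abs(z-.01)<.004),"board");rect(W,n&(abs(z-.045)<.005),"rib")
print(place_of("wrist","ledge_grip"))
E
```

```text
seat 4572 ((460.2690734863281, 212.47561645507812), (110.62447357177734, 79.98585510253906), 89.74010467529297) [0.4585 0.2118 0.055 ]
3.175 [ 0.3897 -0.1322  0.2607]
board 4132 ((442.6070861816406, -128.29867553710938), (109.08638763427734, 79.84454345703125), 87.67546844482422) [ 0.4396 -0.1301  0.0099]
rib 430 ((442.4974670410156, -128.8606414794922), (11.703460693359375, 59.27055740356445), 87.9375228881836) [ 0.4412 -0.129   0.0445]
[{'at': [0.4385, -0.1333, 0.0346], 'p': 0.74}, {'at': [0.461, -0.28, 0.0249], 'p': 0.58}]
```

View pics/w3.png

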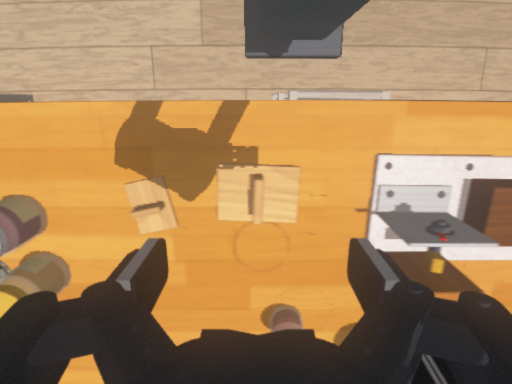

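The ledge is at pixel (258,193), between the two fingers. It measures centre (0.4426,-0.1285), board 109x80 mm, rib top 45 mm, yaw -2.2°, which matches the larger size. I'm going down on it now.

Emit:
jog_arm --motion "60 -0.08 0.0074 0.1 0 0 0.0253;60 -0.106 0.0074 0.21 0 0 0.0253;60 -0.106 0.0074 0.32 0 0 0.0253;60 -0.106 0.0074 0.42 0 0 0.0253;60 -0.106 0.0074 0.485 0 0 0.0253"

```text
time: 3.9
tool_pos: [0.442, -0.1244, 0.0161]
tool_rot: [-0.002, 0.018, 1.0, 0.001]
contact_force: [1.4, 0.8, 0.5]
gripper_width: 0.599
grasp_force: 0.0
```

Emit:
jog_arm --motion "60 0 0 0 0 0 0;0 0 0 0 0 0 0;0 0 0 0 0 0 0;0 0 0 0 0 0 0;0 0 0 0 0 0 0"

```text
time: 4.53
tool_pos: [0.4448, -0.1279, 0.0213]
tool_rot: [0.002, 0.019, 1.0, -0.001]
contact_force: [-0.2, 0.4, 7.2]
gripper_width: 0.126
grasp_force: 61.3
```

Emit:
jog_arm --motion "0 0 0 -0.05 0 0 0;0 0 0 -0.15 0 0 0;0 0 0 -0.27 0 0 0;0 0 0 -0.32 0 0 0;0 0 0.1 -0.32 0 0 0"

```text
time: 5.15
tool_pos: [0.4465, -0.079, 0.1829]
tool_rot: [0.004, 0.022, 1.0, -0.001]
contact_force: [0.7, 0.7, -1.7]
gripper_width: 0.124
grasp_force: 60.1
```

```bash
python3 - <<'E'
from h import *
s=state();print(s)
f=grab_frame("wrist");save(f,"w4");W=cloud(f);np.save("w4.npy",W)
r=rot();L=r.inv().apply((W-s["tool_pos"]).reshape(-1,3)).reshape(W.shape)
z=L[...,2];
for a in np.arange(-.05,.03,.005):
  m=(z>a)&(z<a+.005)&(abs(L[...,0])<.08)&(abs(L[...,1])<.09);print(round(a,3),m.sum(),L[m].min(0) if m.any() else'',L[m].max(0) if m.any() else '')
E
```

```text
{'time': 5.15, 'joint_pos': array([-0.3394, -0.3506,  2.055 , -0.0003,  1.4296, -1.8664]), 'joint_vel': array([ 0.8846, -0.1966,  0.225 ,  0.0284,  0.0559,  0.8471]), 'joint_efforts': array([ -6.5663, -22.3047, -39.2851,  -0.3961,   0.0197,  -0.8391]), 'tool_pos': array([ 0.4465, -0.079 ,  0.1829]), 'tool_rot': array([ 0.0036,  0.0218,  0.9998, -0.0013]), 'contact_force': array([ 0.6605,  0.6849, -1.7088]), 'ft_torque': array([ 0.0212, -0.0568, -0.0117]), 'grasp_force': 60.065163373947144, 'gripper_width': 0.12423417733562984}
-0.05 1465 [-0.0121 -0.0374 -0.05  ] [ 0.0146  0.04   -0.045 ]
-0.045 643 [-0.0069 -0.0328 -0.045 ] [ 0.0143  0.036  -0.04  ]
-0.04 672 [-0.0112 -0.0201 -0.04  ] [ 0.0126  0.0231 -0.035 ]
-0.035 266 [-0.0007 -0.0179 -0.035 ] [ 0.0118  0.0202 -0.03  ]
-0.03 420 [-0.0114 -0.018  -0.03  ] [ 0.0295  0.02   -0.025 ]
-0.025 3406 [-0.0275 -0.0179 -0.025 ] [ 0.032   0.0202 -0.02  ]
-0.02 375 [-0.023  -0.0179 -0.02  ] [ 0.032   0.0199 -0.015 ]
-0.015 318 [ 0.0061 -0.018  -0.015 ] [ 0.032  0.02  -0.01 ]
-0.01 249 [ 0.006 -0.017 -0.01 ] [ 0.032   0.0193 -0.005 ]
-0.005 92 [ 0.0105 -0.011  -0.005 ] [ 0.0318  0.0129 -0.    ]
-0.0 65 [ 0.0295 -0.0045  0.0002] [0.0321 0.0067 0.005 ]
0.005 183 [-0.0205 -0.0512  0.0051] [0.0404 0.0491 0.01  ]
0.01 17907 [-0.0283 -0.0548  0.01  ] [0.0421 0.056  0.015 ]
0.015 344 [ 0.0408 -0.0521  0.015 ] [0.0423 0.0551 0.0198]
0.02 0  
0.025 0
```

View pics/w4.png

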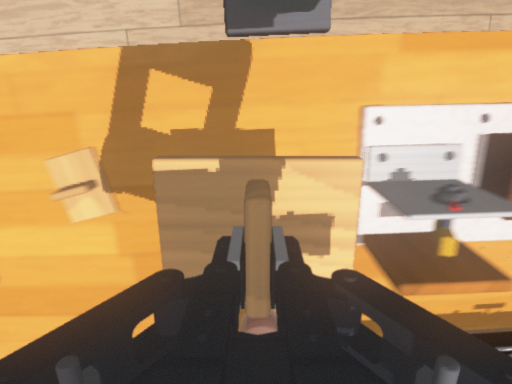

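Emit:
jog_arm --motion "0 -0.0067 0.581 0 0 0 -0.02;0 -0.0067 0.581 0 0 0 -0.02;0 -0.0067 0.581 0 0 0 -0.02;0 -0.0067 0.581 0 0 0 -0.02;0 -0.0067 0.581 0 0 0 -0.02"

```text
time: 5.82
tool_pos: [0.4584, 0.2155, 0.1787]
tool_rot: [-0.0, 0.003, 1.0, 0.0]
contact_force: [-0.0, -1.1, -1.9]
gripper_width: 0.127
grasp_force: 60.3
```

Emit:
jog_arm --motion "0 0 0 0.06 0 0 0;0 0 0 0.12 0 0 0;0 0 0 0.15 0 0 0;0 0 0 0.15 0 0 0;0 0 0 0.15 0 0 0"

```text
time: 6.45
tool_pos: [0.46, 0.2131, 0.1052]
tool_rot: [0.001, 0.004, 1.0, 0.0]
contact_force: [0.5, -0.5, -1.2]
gripper_width: 0.129
grasp_force: 60.3
```

```bash
cat > ld.py <<'E'
from h import *
s=state();print(s["time"],s["tool_pos"],s["tool_rot"],s["contact_force"])
f=grab_frame("wrist");W=cloud(f);C=f["color"].astype(int)
r=rot();L=r.inv().apply((W-s["tool_pos"]).reshape(-1,3)).reshape(W.shape)
m=(L[...,2]>.007)&(L[...,2]<.016)&(abs(L[...,0])<.08)&(abs(L[...,1])<.09)
m=cv2.morphologyEx(m.astype(np.uint8),cv2.MORPH_OPEN,np.ones((3,3)))>0
print("top z tool",np.median(L[m][:,2]),"world",np.median(W[m][:,2]))
P=(W[m][:,:2]*1000).astype(np.float32);rr=cv2.minAreaRect(P);print(rr)
# ledge edges in world: front edge line, sides
A=P/1000; 
a=np.deg2rad(rr[2] if rr[2]<45 else rr[2]-90); Q=A@np.array([[np.cos(a),-np.sin(a)],[np.sin(a),np.cos(a)]])
xf=np.percentile(Q[:,0],.2);y0,y1=np.percentile(Q[:,1],[.2,99.8])
c=np.array([xf+.04,(y0+y1)/2]);print("yaw",np.rad2deg(a),"width",y1-y0,"centre",np.array([[np.cos(a),-np.sin(a)],[np.sin(a),np.cos(a)]])@c)
# seat visible patch
ms=(abs(W[...,2]-.055)<.003)&(abs(W[...,0]-.46)<.06)&(abs(W[...,1]-.212)<.066)
print("seat px",ms.sum(),W[ms].min(0) if ms.any() else '',W[ms].max(0) if ms.any() else '')
E
python3 ld.py
```

```text
6.45 [0.46   0.2131 0.1052] [0.001  0.0043 1.     0.0003] [ 0.488  -0.4764 -1.1903]
top z tool 0.01147384538603496 world 0.09366676123861666
((452.7694396972656, 196.08108520507812), (145.76834106445312, 69.59017944335938), 89.51873779296875)
yaw -0.48126220703125006 width 0.14167265921337138 centre [0.4581 0.1973]
seat px 1011 [0.42   0.1579 0.052 ] [0.4244 0.2673 0.0567]
```

```bash
sed -i 's/abs(L\[...,1\])<.09/abs(L[...,1])<.061/' ld.py; python3 ld.py; python3 -c "
from h import *
go([.4625,.212,.0765],-.009)"
```

```text
6.5 [0.4603 0.2132 0.1055] [0.0013 0.0043 1.     0.0004] [ 0.0402 -0.461  -1.8386]
top z tool 0.011464922716712223 world 0.09395212818919146
((453.21417236328125, 214.05845642089844), (110.50476837158203, 69.95659637451172), 89.57044982910156)
yaw -0.4295501708984375 width 0.10850715822453877 centre [0.4585 0.2139]
seat px 1059 [0.4199 0.1579 0.052 ] [0.4247 0.2675 0.0568]
shift [-0.0044 -0.0025  0.0579] turn [0.0006 0.0018 0.0003] dist 0.029077931073960197
```

Emit:
jog_arm --motion "0 -0.0038 -0.0026 0.02 0 0 0;0 -0.0038 -0.0026 0.04 0 0 0;0 -0.0038 -0.0026 0.05 0 0 0;0 -0.0038 -0.0026 0.056 0 0 0;0 -0.0038 -0.0026 0.058 0 0 0"

```text
time: 7.18
tool_pos: [0.4606, 0.2116, 0.0764]
tool_rot: [-0.001, 0.004, 1.0, -0.001]
contact_force: [-9.9, -3.4, 15.3]
gripper_width: 0.129
grasp_force: 62.6
```

```bash
python3 ld.py
```

```text
7.175 [0.4606 0.2116 0.0764] [-0.0013  0.004   1.     -0.0005] [-9.91   -3.3763 15.3438]
top z tool 0.011477074040559192 world 0.06498181916191284
((453.47967529296875, 212.2561492919922), (110.12239074707031, 69.80548095703125), 89.59819793701172)
yaw -0.4018020629882813 width 0.10860240208665525 centre [0.4588 0.2123]
seat px 97 [0.4184 0.1597 0.0558] [0.4195 0.2655 0.058 ]
```

Emit:
jog_arm --motion "0 0 0 -0.008 0 0 0;0 0 0 -0.008 0 0 0;0 0 0 -0.006 0 0 0;0 0 0 -0.003 0 0 0;0 0 0 -0.001 0 0 0"

```text
time: 7.85
tool_pos: [0.4608, 0.2117, 0.0764]
tool_rot: [-0.001, 0.004, 1.0, -0.0]
contact_force: [-7.4, -2.6, 12.3]
gripper_width: 0.126
grasp_force: 62.3
```

```bash
python3 ld.py
```

```text
7.85 [0.4608 0.2117 0.0764] [-0.0008  0.0041  1.     -0.0003] [-7.4097 -2.6018 12.3206]
top z tool 0.011459704631678063 world 0.06494628791485835
((453.7720031738281, 212.56356811523438), (110.2730712890625, 69.84695434570312), 89.55516815185547)
yaw -0.44483184814453125 width 0.1086087969550979 centre [0.459  0.2124]
seat px 91 [0.4187 0.1609 0.0563] [0.4198 0.2656 0.058 ]
```

Emit:
jog_arm --motion "0 0 0 -0.016 0 0 0;0 0 0 -0.016 0 0 0;0 0 0 -0.016 0 0 0;0 0 0 -0.01 0 0 0;0 0 0 -0.01 0 0 0"

```text
time: 8.52
tool_pos: [0.4605, 0.2116, 0.0795]
tool_rot: [-0.001, 0.004, 1.0, -0.0]
contact_force: [0.1, 0.6, -2.2]
gripper_width: 0.123
grasp_force: 60.3
```

```bash
python3 ld.py
```

```text
8.525 [0.4605 0.2116 0.0795] [-0.0007  0.0042  1.     -0.0002] [ 0.1283  0.6098 -2.2353]
top z tool 0.011426976774874566 world 0.06812821853975742
((453.36297607421875, 212.34384155273438), (110.47477722167969, 69.74994659423828), 89.55186462402344)
yaw -0.4481353759765625 width 0.10862133928785175 centre [0.4587 0.2123]
seat px 0
```

Emit:
jog_arm --motion "0 -0.0035 0 0 0 0 0;0 -0.0035 0 0 0 0 0;0 -0.0035 0 0.003 0 0 0;0 -0.0035 0 0.005 0 0 0;0 -0.0035 0 0.0058 0 0 0"

```text
time: 9.2
tool_pos: [0.4626, 0.2117, 0.0772]
tool_rot: [-0.0, 0.004, 1.0, -0.0]
contact_force: [0.0, -1.1, -1.6]
gripper_width: 0.132
grasp_force: 60.3
```

```bash
python3 ld.py
```

```text
9.2 [0.4626 0.2117 0.0772] [-0.0001  0.0041  1.     -0.    ] [ 0.0098 -1.1025 -1.5959]
top z tool 0.011473147844667471 world 0.06577819020458008
((455.59014892578125, 212.4409637451172), (110.04475402832031, 69.8875503540039), 89.5671615600586)
yaw -0.43283843994140625 width 0.10858082274554132 centre [0.4608 0.2124]
seat px 427 [0.4198 0.158  0.052 ] [0.422  0.2661 0.0578]
```

Emit:
jog_arm --motion "0 0 0 0.0015 0 0 0;0 0 0 0.0018 0 0 0;30 0 0 0.0018 0 0 0;30 0 0 0.0018 0 0 0;30 0 0 0.0018 0 0 0"

```text
time: 9.88
tool_pos: [0.463, 0.2118, 0.0768]
tool_rot: [0.0, 0.004, 1.0, 0.0]
contact_force: [-0.1, -0.2, -1.4]
gripper_width: 0.3
grasp_force: 0.0
```

Emit:
jog_arm --motion "30 0 0 -0.1 0 0 0;30 0 0 -0.2 0 0 0;30 0 0 -0.3 0 0 0;30 0.12 -0.03 -0.4 0 0 0;30 0.12 -0.06 -0.4 0 0 0"

```text
time: 10.5
tool_pos: [0.4024, 0.1826, 0.2805]
tool_rot: [0.003, 0.003, 1.0, 0.001]
contact_force: [0.4, 0.4, -0.2]
gripper_width: 0.297
grasp_force: 0.0
```

```bash
python3 - <<'E'
from h import *
s=state();print(s["time"],s["tool_pos"],s["tool_rot"])
f=grab_frame("wrist");save(f,"w5");W=cloud(f);z=W[...,2];np.save("w5.npy",W)
def rect(m,n):
    m=cv2.morphologyEx(m.astype(np.uint8),cv2.MORPH_OPEN,np.ones((3,3)))>0
    P=W[m][:,:2]; print(n,m.sum(),cv2.minAreaRect((P*1000).astype(np.float32)),np.median(W[m],0))
rect((abs(z-.065)<.004)&(abs(W[...,0]-.46)<.06)&(abs(W[...,1]-.212)<.066),"board")
y=W[...,1];x=W[...,0]; b=(y>.02)&(y<.15)
rect(b&(abs(z-.11)<.004)&(x<.49),"bracket top");rect(b&(abs(z-.11)<.004)&(x>.5),"backing top")
rect(b&(x>.48)&(x<.52)&(z>.06)&(z<.106),"head")
print(place_of("wrist","bolt_head"))
E
```

```text
10.5 [0.4024 0.1826 0.2805] [0.003  0.0033 1.     0.0009]
board 4680 ((460.3121337890625, 213.16140747070312), (110.24624633789062, 79.43694305419922), 89.57880401611328) [0.4563 0.2058 0.0649]
bracket top 376 ((468.4853515625, 82.52427673339844), (97.32363891601562, 5.163480758666992), 88.89324951171875) [0.468  0.0814 0.1092]
backing top 90 ((530.1751098632812, 80.78253173828125), (7.515600681304932, 18.969676971435547), 4.215287685394287) [0.5292 0.0796 0.1088]
head 514 ((495.25506591796875, 81.73595428466797), (26.709514617919922, 25.972400665283203), 85.41089630126953) [0.4961 0.083  0.0868]
[{'at': [0.4997, 0.081, 0.0767], 'p': 0.65}]
```

View pics/w5.png

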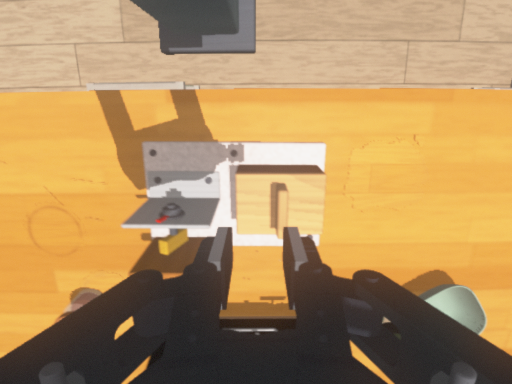

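The ledge lies at (0.4603,0.2132), yaw -0.4°, flush on the seat at pixel (280,195) and let go. The brass head is at (173,242) with its pointer leaning right. I'll hover above the gap next.

Emit:
jog_arm --motion "70 -0.1 -0.1 0 0 0 0.003;70 -0.193 -0.202 0 0 0 0.003;70 -0.193 -0.202 0.1 0 0 0.003;70 -0.193 -0.202 0.22 0 0 0.003;70 -0.193 -0.202 0.22 0 0 0.003"

```text
time: 11.22
tool_pos: [0.4938, 0.0803, 0.1593]
tool_rot: [-0.007, 0.007, 1.0, -0.0]
contact_force: [-0.3, 0.5, 0.5]
gripper_width: 0.696
grasp_force: 0.0
```

```bash
python3 - <<'E'
from h import *
s=state();print(s["time"],s["tool_pos"],s["tool_rot"])
f=grab_frame("wrist");save(f,"w6");W=cloud(f);z=W[...,2];x,y=W[...,0],W[...,1]
def rect(m,n):
    m=cv2.morphologyEx(m.astype(np.uint8),cv2.MORPH_OPEN,np.ones((2,2)))>0
    if m.any(): print(n,m.sum(),cv2.minAreaRect((W[m][:,:2]*1000).astype(np.float32)),np.median(W[m],0))
b=(y>.02)&(y<.15)
rect(b&(abs(z-.11)<.004)&(x<.49),"bracket");rect(b&(abs(z-.11)<.004)&(x>.515),"backing")
c=f["color"].astype(int);br=(c[...,0]>c[...,2]*1.8)&(c[...,0]>120)
rect(b&br&(x>.48)&(x<.52)&(z>.06)&(z<.107),"head")
go([.4995,.0816,.061],-.0105)
E
```

```text
11.225 [0.4938 0.0803 0.1593] [-0.0071  0.0067  1.     -0.    ]
bracket 1259 ((481.2307434082031, 81.41577911376953), (31.867332458496094, 151.93565368652344), 0.930578887462616) [nan nan nan]
backing 1910 ((571.8644409179688, 70.14410400390625), (112.58824157714844, 124.88558959960938), 18.735023498535156) [nan nan nan]
head 320 ((510.203857421875, 74.64276885986328), (10.547465324401855, 36.19572448730469), 86.2705307006836) [nan nan nan]
shift [-0.0072  0.0022  0.2054] turn [ 0.     -0.0043 -0.0016] dist 0.10277457989534666
```

View pics/w6.png

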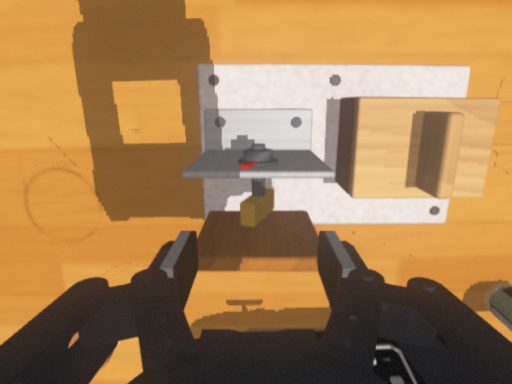

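Emit:
jog_arm --motion "70 0 0 0 0 0 0;70 0 0 0.03 0 0 0;70 0 0 0.06 0 0 0;70 0 0 0.08 0 0 0;70 0 0 0.08 0 0 0"

```text
time: 11.9
tool_pos: [0.4972, 0.0804, 0.125]
tool_rot: [-0.001, 0.006, 1.0, -0.0]
contact_force: [-0.4, -0.3, -0.2]
gripper_width: 0.699
grasp_force: 0.0
```

```bash
python3 - <<'E'
from h import *
s=state();print(s["time"],s["tool_pos"],s["tool_rot"])
go([.4995,.0816,.061],-.0105)
E
```

```text
11.9 [0.4972 0.0804 0.125 ] [-0.0014  0.0064  1.     -0.    ]
shift [-0.005   0.0024  0.1279] turn [-0.     -0.0018 -0.0015] dist 0.06403215992141612
```

Emit:
jog_arm --motion "70 -0.004 0.0024 0 0 0 0;70 -0.004 0.0024 0.04 0 0 0;70 -0.004 0.0024 0.08 0 0 0;70 -0.004 0.0024 0.11 0 0 0;70 -0.004 0.0024 0.126 0 0 0"

```text
time: 12.52
tool_pos: [0.5001, 0.0816, 0.0629]
tool_rot: [-0.0, 0.006, 1.0, -0.0]
contact_force: [-0.6, 0.1, 0.3]
gripper_width: 0.699
grasp_force: 0.0
```

Emit:
jog_arm --motion "70 0 0 0 0 0 0;0 0 0 0 0 0 0;0 0 0 0 0 0 0;0 0 0 0 0 0 0;0 0 0 0 0 0 0"

```text
time: 13.15
tool_pos: [0.5012, 0.0806, 0.0649]
tool_rot: [0.001, 0.006, 1.0, -0.001]
contact_force: [-1.4, -4.0, 5.9]
gripper_width: 0.132
grasp_force: 58.9
```

```bash
python3 - <<'E'
from h import *
s=state();print(s)
f=grab_frame("wrist");c=f["color"];cv2.imwrite("pics/w7.png",cv2.resize(c[60:380,60:460,::-1],None,fx=2,fy=1.8))
W=cloud(f);red=(c[...,0]>150)&(c[...,1]<60)&(c[...,2]<60);v=np.argwhere(red);print(len(v));P=W[red];P=P[~np.isnan(P[:,0])&(P[:,0]<.49)]
print(P.min(0),P.max(0),P.mean(0))
E
```

```text
{'time': 13.15, 'joint_pos': array([ 0.014 , -0.0627,  2.0213, -0.0023,  1.1811, -1.5434]), 'joint_vel': array([ 0.0001, -0.0024,  0.0003,  0.0001, -0.0003, -0.0001]), 'joint_efforts': array([  2.4224, -27.6902, -30.7913,   1.1839,  -0.286 ,   0.0307]), 'tool_pos': array([0.5012, 0.0806, 0.0649]), 'tool_rot': array([ 0.001 ,  0.0063,  1.    , -0.001 ]), 'contact_force': array([-1.4348, -4.0403,  5.8574]), 'ft_torque': array([-0.7904,  0.1305,  0.0363]), 'grasp_force': 58.89111042022705, 'gripper_width': 0.13206573962391668}
0Traceback (most recent call last):
  File "<stdin>", line 5, in <module>
    return umr_minimum(a, axis, None, out, keepdims, initial, where)
ValueError: zero-size array to reduction operation minimum which has no identity
```

View pics/w7.png

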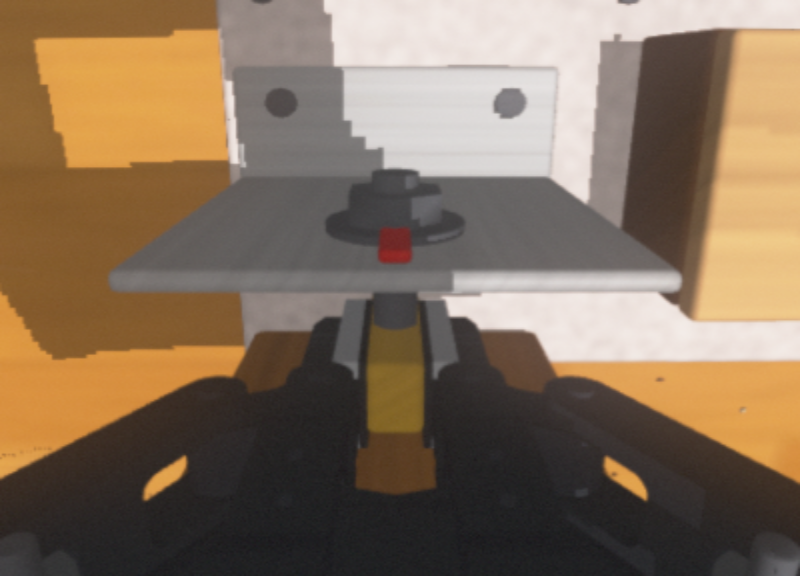

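The picture shows the brass head (395,385) upright between the pads and the red pointer (395,245) straight in line with the nut. The grip is 59 N at a 12 mm opening. I'll hold the pose briefly and hand in.

Emit:
jog_arm --motion "0 0 0 0 0 0 0;0 0 0 0 0 0 0;0 0 0 0 0 0 0;0 0 0 0 0 0 0;0 0 0 0 0 0 0"

```text
time: 13.82
tool_pos: [0.5012, 0.0806, 0.0649]
tool_rot: [0.001, 0.006, 1.0, -0.001]
contact_force: [-1.3, -5.3, 4.9]
gripper_width: 0.131
grasp_force: 58.9
```

```bash
python3 -c "
from plant import *
s=state();print(s['tool_pos'],s['gripper_width'],s['grasp_force']);print(job_done())"
```

```text
[0.50116068 0.08063546 0.06487786] 0.13124011912823852 58.88947248458862
the job is handed in; nothing more can be done
None
```

The ledge lies flat on the seat block, flush to about 1 mm and let go, and the bolt head is held upright at about 59 N; the job was handed in at about 14 s.

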